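Empty the stem catch tray of the brass finishing machine

ROBOT

A 7-joint arm with a two-finger parallel gripper is mounted at the origin on the work surface. World frame = base frame: x ahead of the robot, y to its left, z up, the work surface at z = 0. Lengths are in m, angles in rad, forces in N, time in s.
With the tool pointing down it reaches from about 0.4 to 0.875 m from the base axis. Payload 19.3 kg.
Tool frame: the origin (TCP) lies at the very end of the fingers, on their centre line; the grasp point (between the pads) lies 19 mm behind it; z points along the fingers, y is the line along which they close (so a half turn about z gives the same grasp; the last joint's range is limited). The gripper opens to 85 mm and grips with 20 to 120 N. Pads are 22 mm wide; open, the fingers measure 114 mm over their backs; the gripper's body (76 mm by 85 mm) begins 54 mm behind the grasp point. The pads swing forward as they close: fully open they stand 13 mm farther back than shut.
Start: joints at [-1.271, 0.521, -0.036, 1.599, 0.021, 1.021, -0.113], TCP at [0.226, 0.583, 0.231] pointing down, gripper open.
Joint ranges: [-2.91, 2.91], [-0.3, 2.13], [-1.5, 1.42], [0.17, 2.43], [-1.26, 4.41], [0.16, 1.93], [-2.52, 2.52]. Speed limits (rad/s): [1.89, 1.89, 2.39, 2.39, 3.01, 3.01, 3.01].

INTERFACE

Orientations are given as [roll, pitch, yaw] about the fixed x, y, z axes, in that order (R = Rz(yaw) Ry(pitch) Rx(roll)).
In Python, from workcell import monitor, optics, workorder gives the robot as it stands.
- The arm moves only by the tool apply_moves, never from a script. Its arguments are lists of equal length, an entry for each row: "linear": the shift along the tool's x, y, z each as a share of 0.1 m, from -1 to 1, a list of three; "delta_rot": the turn, a rotation vector about the tool's x, y, z each as a share of 120 degrees, from -1 to 1, a list of three. A call has exactly 5 rows; each row is the pose to reach, as a shift and turn from the pose commanded when the call began, along the tool's axes at that moment; what a row does not reach only later rows make up. A row lasts 1/12 s, in which the tool goes at most 41.7 mm and 7.16 degrees, less where a joint would pass 70% of its speed; a pose out of reach is approached as far as the arm can. A call with a number of a shift or a turn outside -1 to 1 is refused whole. A call with a gripper value outside its range is refused whole. "gripper" is the opening, from -1 (shut) to 1 (fully open), set as the call begins (left out, the last holds). The fingers move at their own pace and stop on an object; "force" is the grip in N (left out, the last holds). Time passes only in rows, so rows that repeat a pose let the fingers close, or fill a call up. It gives the time, the measured TCP pose, the force, the opening and the grip force at its end, in the units of the state.
- monitor.observe(): the state, without advancing time (a new reading comes with each control period).
- optics.grab_frame(name): name is "side" or "top" or "wrist"; returns (picture, depth): 420x560x3 uint8, red, green, blue; 420x560 float32, m along the optical axis (not along the pixel's ray), 0 where there is no reading.
- optics.camera_info(name): a dict with "fx", "fy", "cx", "cy" (pixels), "rvec" (rotation vector, rad) and "tvec" (3), from world to camera coordinates, as OpenCV has them; the wrist camera has in their place "T_tool_cam" (4x4, takes a point from camera to tool coordinates, whose origin is the TCP and whose axes are the flange's). Camera axes: x right, y down, z forward; pixel columns grow to the right and rows downward; lengths in m; the calibration is good to about 2 mm. A picture is of the moment at which its call begins: read the wrist's pose just before it. camera_info takes no time and is no camera call.
- workorder.job_done(): hands the job in; it is judged then, once.
The state is a dict: "clock": time; "qpos": joint angles; "qd": joint speeds; "joint_efforts": joint torques, N m; "position": TCP position; "tool_rot": TCP orientation; "force": force on the tool from outside, world axes, zero at the start; "moment": the same for the moment, N m; "grip_width": finger opening in m; "finger_force": force on a finger pad.
Only numpy, scipy, OpenCV 4.12 (cv2) and the standard library are available. Lean on these libraries where they do the work, as an engineer would, in place of code of your own. Each camera call takes 0.05 s, during which the arm holds its last target. There are 200 camera calls.

TASK

First throttle the blow-off air: turn the lever of the ball valve back to half open, halfway (45 degrees) between along the pipe and across it. Then collect the three finished, turned brass lamp stems from the machine's catch tray and set them down gently in the tote, one in each of its three lanes, lying flat along the lane. Leave the plain unturned square bar in the tray, and do not shove aside the jar, the brass cup or the brass ring that stand nearby.

Things in the scene. Friction and masses are not known exactly. Their poses are not given: they have to be found in the camera images.
- valve (a joint): opening angle of the ball valve, rad: 0 = closed (lever across the pipe, pointing to the valve's -x), 1.571 = fully open (lever along the pipe, to the valve's -y); half open is 0.785. Grows as the lever turns anticlockwise seen from above, about a vertical axis; stays where it is left (friction about 0.25 N m). Starts nearly or fully open
- valve_axis (a point): point on the valve's vertical turning axis at mid-height of the lever's grip, about 96 mm above the table. It does not move with the lever; its axes are the valve's: y runs along the copper pipe, which lies with its axis 50 mm above the table and 10 mm in radius
- valve_grip (a point): grip point of the valve lever, in the middle of its black sleeve, 75 mm from the turning axis. The sleeve is 14 mm wide, 18 mm high (87 to 105 mm above the table) and covers 32 to 107 mm from the axis; x of this frame points from the grip to the axis. Only the pipe lies under it
- catch_tray: fixed open sheet-steel catch tray, 166 (x) x 312 (y) mm outside, walls 3 mm thick, 30 mm high, inner floor 4 mm above the table. Origin: under its centre, at table height. A chute joins its +y end from the green machine housing (210 mm high, begins 290 mm from the origin). Three stems and a plain bar lie in it side by side, roughly along x, about 66 mm apart, in any order
- stem1: finished brass lamp stem, 110 mm long, 30 mm across, lying flat: a 30 x 30 mm square block 22 mm long at each end, turned between: a round barrel 24 mm in diameter, 36 mm long in the middle, with a thin neck and a 27 mm bead on each side. About 0.4 kg. Origin: the centre of the stem, on its long axis, 15 mm above what it lies on; x along the stem. The three stems are alike
- stem2: finished brass lamp stem, 110 mm long, 30 mm across, lying flat: a 30 x 30 mm square block 22 mm long at each end, turned between: a round barrel 24 mm in diameter, 36 mm long in the middle, with a thin neck and a 27 mm bead on each side. About 0.4 kg. Origin: the centre of the stem, on its long axis, 15 mm above what it lies on; x along the stem. The three stems are alike
- stem3: finished brass lamp stem, 110 mm long, 30 mm across, lying flat: a 30 x 30 mm square block 22 mm long at each end, turned between: a round barrel 24 mm in diameter, 36 mm long in the middle, with a thin neck and a 27 mm bead on each side. About 0.4 kg. Origin: the centre of the stem, on its long axis, 15 mm above what it lies on; x along the stem. The three stems are alike
- bar: unturned blank: a plain square brass bar 110 x 30 x 30 mm, no turned middle, lying in the catch tray among the stems; it must stay in the tray. Origin: centre of its underside; x along the bar
- tote: grey open plastic tote, fixed, 158 (x) x 264 (y) mm outside, walls 4 mm thick, 55 mm high, inner floor 5 mm above the table. Origin: under its centre, at table height. Three lanes run along x, centre lines at y = -70, 0, +70 mm, marked by stub ribs (6 mm thick, tops 30 mm above the table) at y = -35 and +35 mm reaching 35 mm in from each end wall; the middle is free of ribs
- jar: white jar with a steel cap, 44 mm in diameter, 65 mm high, between tray and tote; leave it. Origin: centre of its underside
- collar: upright brass ring 76 mm in diameter, 30 mm high, beyond the tote; leave it
- cup: brass cup 68 mm in diameter, 80 mm high, beyond the tray; leave it

How it is judged:
By the outcome, as a careful person would: the job done as asked, in the order asked, and still so for the second after the job is handed in, with the robot touching nothing.
It also fails if it takes over 72 s, if anything falls off the work surface, if the arm or the gripper's body presses on something with over 40 N, if the wrist force passes 120 N, or if a joint passes its speed limit or range.

## Working session

There is one attempt and no reset: what is moved stays moved. The work goes in short steps, Python scripts to look and compute and a tool call to move; the robot and the scene stay as the last step left them, time stands still between calls to the robot, and variables do not carry over. Pictures are saved under pics/ and viewed, at most 10 in all, crops included, and the job is handed in when it is done.

Besides the shell and the picture viewer there is one more tool, called after ">>>" as name(argument=value, ...) on one line, values as JSON. apply_moves: Moves the arm, as the interface text tells. Its arguments: {"type":"object","properties":{"linear":{"type":"array"},"delta_rot":{"type":"array"},"gripper":{"type":"number"},"force":{"type":"number"}},"required":["linear","delta_rot"]}

```bash
mkdir -p pics
cat > h.py <<'E'
import numpy as np, cv2
from scipy.spatial.transform import Rotation as R
from workcell import monitor, optics, workorder
def cloud(name):
    s=monitor.observe(); p,d=optics.grab_frame(name); c=optics.camera_info(name)
    v,u=np.mgrid[:420,:560]
    P=np.stack([(u-c['cx'])/c['fx']*d,(v-c['cy'])/c['fy']*d,d],-1)
    if 'rvec' in c:
        M=cv2.Rodrigues(np.array(c['rvec'],float))[0]; W=(P-np.ravel(c['tvec']))@M
    else:
        T=np.array(c['T_tool_cam']); Q=P@T[:3,:3].T+T[:3,3]
        W=Q@R.from_euler('xyz',s['tool_rot']).as_matrix().T+np.array(s['position'])
    W[d<=0]=np.nan
    return p,W
E
python3 - <<'E'
from h import *
print(monitor.observe())
p,W=cloud('top'); np.savez('top.npz',p=p,W=W)
q,V=cloud('side'); np.savez('side.npz',p=q,W=V)
cv2.imwrite('pics/top.png',p[:,:,::-1]);cv2.imwrite('pics/side.png',q[:,:,::-1])
for r in range(20,420,50): print([tuple(np.round(W[r,c],3)) for c in range(40,560,120)])
E
```

```text
{'clock': 0.0, 'qpos': array([-1.27120396,  0.5219867 , -0.03629643,  1.59998762,  0.02117479,
        1.0211045 , -0.11280813]), 'qd': array([ 1.00225255e-03, -9.79325870e-04,  2.14360434e-05,  7.42288031e-04,
        2.60212088e-04,  1.68923232e-04, -3.10282338e-04]), 'joint_efforts': array([ 2.90063263e-04, -9.27114701e+01,  1.97947159e+00, -3.69944608e+01,
        1.77066098e-02,  7.71265535e-03, -4.01704244e-05]), 'position': array([0.22581407, 0.58242777, 0.23075039]), 'tool_rot': array([-3.14049295e+00,  7.26008550e-05,  2.77174181e+00]), 'force': array([-0.42341813, -0.22603878, -0.44306434]), 'moment': array([0.03124658, 0.00089996, 0.02308772]), 'finger_force': 0.0, 'grip_width': 0.0851336746663977}
[(np.float64(1.514), np.float64(1.133), np.float64(-0.741)), (np.float64(1.498), np.float64(0.623), np.float64(-0.741)), (np.float64(1.49), np.float64(0.119), np.float64(-0.755)), (np.float64(1.474), np.float64(-0.383), np.float64(-0.755)), (np.float64(1.454), np.float64(-0.875), np.float64(-0.748))]
[(np.float64(0.948), np.float64(0.676), np.float64(0.001)), (np.float64(0.94), 
[... 1293 characters left out ...]
0.445), np.float64(-0.18), np.float64(0.002)), (np.float64(0.44), np.float64(-0.451), np.float64(-0.0))]
[(np.float64(0.369), np.float64(0.524), np.float64(0.212)), (np.float64(0.343), np.float64(0.369), np.float64(0.001)), (np.float64(0.338), np.float64(0.096), np.float64(-0.002)), (np.float64(0.333), np.float64(-0.176), np.float64(-0.004)), (np.float64(0.329), np.float64(-0.443), np.float64(-0.002))]
[(np.float64(0.237), np.float64(0.64), np.float64(0.001)), (np.float64(0.232), np.float64(0.368), np.float64(-0.004)), (np.float64(0.23), np.float64(0.097), np.float64(0.006)), (np.float64(0.225), np.float64(-0.17), np.float64(0.0)), (np.float64(0.221), np.float64(-0.435), np.float64(-0.002))]
```

View pics/top.png

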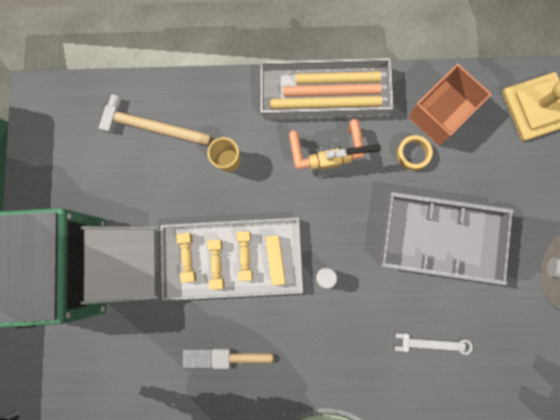

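View pics/side.png

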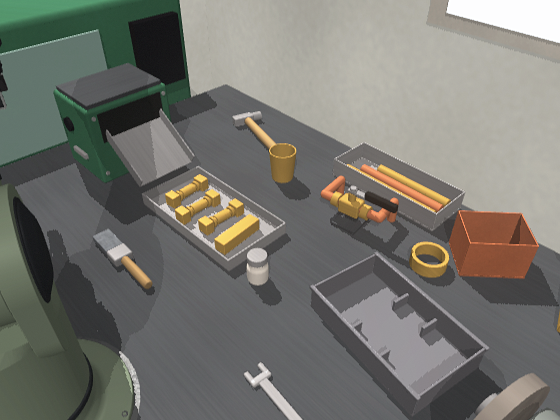

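The top view shows the lever black at about (345–380, 150), pointing image-right (−y, open). The stems are at columns 186, 215 and 245 and the plain bar is at column 276. The tote is at (448, 238), the jar at (327, 278), the cup at (223, 153) and the ring at (415, 152).

```bash
cat > m.py <<'E'
from h import *
D=np.load('top.npz');p,W=D['p'],D['W']
X,Y,Z=W[...,0],W[...,1],W[...,2]
hsv=cv2.cvtColor(p,cv2.COLOR_RGB2HSV)
v,u=np.mgrid[:420,:560]
def box(a,b,c,d): return (u>=a)&(u<=b)&(v>=c)&(v<=d)
def rect(m,n):
    pts=np.c_[X[m],Y[m]].astype(np.float32); r=cv2.minAreaRect((pts*1000).astype(np.float32))
    print(n,m.sum(),'rect',np.round(r[0],1),np.round(r[1],1),round(r[2],1),'zmax',np.nanpercentile(Z[m],95).round(3),'zmed',np.nanmedian(Z[m]).round(3))
br=(hsv[...,0]>15)&(hsv[...,0]<35)&(hsv[...,1]>120)&(Z>.012)
n,l,st,ce=cv2.connectedComponentsWithStats((br&box(165,300,222,298)).astype(np.uint8))
for i in range(1,n):
    if st[i,4]>60: rect(l==i,'brass%d'%i)
rect(box(380,516,188,288)&(Z>.045)&(Z<.07),'tote')
rect(box(158,305,215,302)&(Z>.022)&(Z<.042)&(hsv[...,1]<80),'tray')
rect(box(310,342,264,294)&(Z>.05),'jar')
rect(box(205,242,135,172)&(Z>.06),'cup')
rect(box(395,436,132,172)&(Z>.02),'ring')
lev=box(335,385,140,160)&(Z>.085)
for n,m in(('lever',lev),('sleeve',lev&(hsv[...,2]<70))): 
    rect(m,n)
pts=np.c_[X,Y][0:0]
m=box(285,395,115,172)&(Z>.03)
for r,c in zip(*np.where(m&(u%6==0)&(v%5==0))): print((c,r),np.round(W[r,c],3).tolist(),p[r,c].tolist())
a=cv2.resize(p[110:180,280:400],None,fx=6,fy=6,interpolation=cv2.INTER_CUBIC)
cv2.imwrite('pics/v.png',a[:,:,::-1])
E
python3 m.py
```

```text
tote 1339 rect [ 513.3 -274.8] [268.5 164.5] 80.4 zmax 0.058 zmed 0.055
tray 887 rect [478.1 203.6] [166.4 312.6] 1.9 zmax 0.035 zmed 0.03
jar 273 rect [431.7 -10.2] [38.6 38.3] 87.8 zmax 0.069 zmed 0.066
cup 274 rect [709.2 211.6] [67.1 65.4] 4.1 zmax 0.083 zmed 0.077
ring 423 rect [ 721.8 -224.2] [75.1 94.4] 69.1 zmax 0.034 zmed 0.03
lever 343 rect [702.1 -81.3] [14.7 98.3] 6.0 zmax 0.108 zmed 0.104
sleeve 127 rect [701.5 -93.2] [12.3 66.9] 7.5 zmax 0.108 zmed 0.105
(np.int64(354), np.int64(120)) [0.782, -0.081, 0.06] [236, 170, 130]
(np.int64(354), np.int64(125)) [0.77, -0.08, 0.061] [255, 202, 156]
(np.int64(354), np.int64(130)) [0.759, -0.08, 0.059] [255, 206, 160]
(np.int64(294), np.int64(135)) [0.751, 0.055, 0.059] [254, 189, 146]
(np.int64(354), np.int64(135)) [0.747, -0.08, 0.059] [254, 192, 148]
(np.int64(360), np.int64(135)) [0.747, -0.093, 0.058] [199, 136, 102]
(np.int64(294), np.int64(140)) [0.739, 0.055, 0.061] [255, 199, 154]
(np.int64(354), np.int64(140)) [0.737, -0.08, 0.057] [230, 164, 125]
(np.int64(360), np.int64(140)) [0.736, -0.093, 0.057] [211, 146, 108]
(np.i
[... 2311 characters left out ...]
6, 155, 94]
(np.int64(336), np.int64(160)) [0.689, -0.037, 0.069] [208, 176, 107]
(np.int64(342), np.int64(160)) [0.691, -0.051, 0.056] [159, 125, 79]
(np.int64(348), np.int64(160)) [0.69, -0.064, 0.063] [177, 146, 86]
(np.int64(300), np.int64(165)) [0.682, 0.043, 0.059] [247, 180, 136]
(np.int64(306), np.int64(165)) [0.681, 0.029, 0.059] [229, 164, 124]
(np.int64(312), np.int64(165)) [0.679, 0.016, 0.066] [226, 195, 123]
(np.int64(318), np.int64(165)) [0.682, 0.002, 0.053] [173, 140, 92]
(np.int64(324), np.int64(165)) [0.679, -0.01, 0.065] [221, 189, 118]
(np.int64(330), np.int64(165)) [0.679, -0.024, 0.065] [177, 147, 87]
(np.int64(336), np.int64(165)) [0.681, -0.038, 0.055] [142, 117, 75]
```

View pics/v.png

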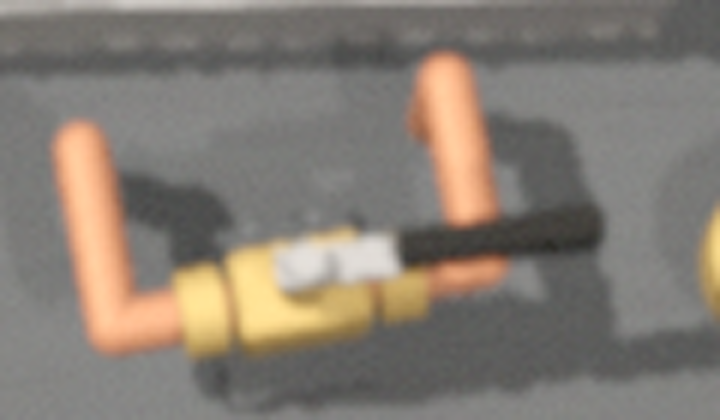

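The crop shows the pipe and valve body tilted about 8–10° in the image, with the lever nearly parallel to them (nearly fully open). The hub is at about full-image pixel (331, 154) and the sleeve tip at (380, 147).

```bash
cat > m2.py <<'E'
from h import *
D=np.load('top.npz');p,W=D['p'],D['W']
X,Y,Z=W[...,0],W[...,1],W[...,2]
hsv=cv2.cvtColor(p,cv2.COLOR_RGB2HSV); v,u=np.mgrid[:420,:560]
def box(a,b,c,d): return (u>=a)&(u<=b)&(v>=c)&(v<=d)
b=p[...,2].astype(int); sat=p[...,0].astype(int)-b
print(p[260,276],hsv[260,276],Z[260,276],p[262,216],Z[262,216])
n,l,st,ce=cv2.connectedComponentsWithStats((box(168,297,225,295)&(sat>55)).astype(np.uint8))
for i in range(1,n):
    if st[i,4]<60: continue
    m=(l==i)&(Z>.008); r=cv2.minAreaRect((np.c_[X[m],Y[m]]*1000).astype(np.float32))
    print('brass',st[i],ce[i].round(1),np.round(r[0],1),np.round(r[1],1),round(r[2],1),np.nanpercentile(Z[m],90).round(3))
# pipe fit: copper/brass z .04-.075 between elbows
def line(m,n):
    q=(np.c_[X[m],Y[m]]*1000).astype(np.float32); f=cv2.fitLine(q,cv2.DIST_HUBER,0,.01,.01).ravel()
    if f[1]>0:f[:2]*=-1
    print(n,len(q),'dir deg',np.degrees(np.arctan2(f[1],f[0])).round(2),'pt',f[2:].round(1), 'at y=-24 x=',(f[2]+(-24-f[3])*f[0]/f[1]).round(1), 'ymin/max',q[:,1].min(),q[:,1].max())
hub=box(300,385,140,160)
line(hub&(Z>.088)&(p.max(-1)<110)&(Y<-.05),'sleeve')
line(box(300,352,150,172)&(Z>.045)&(Z<.075)&(sat>40)&(X<.715),'body')
S=np.load('side.npz');ps,V=S['p'],S['W'];x,y,z=V[...,0],V[...,1],V[...,2]
m=(z>.088)&(z<.112)&(x>.62)&(x<.76)&(y>-.15)&(y<-.05)&(ps.max(-1)<110)
X,Y=x,y; line(m,'sleeve side')
E
python3 m2.py
```

```text
[255 228 151] [ 22 104 255] 0.03606143250397131 [242 210 134] 0.030784888045771296
brass [236 231  16  50 549] [244.  255.8] [484.  173.2] [109.7  30.1] 2.3 0.037
brass [176 233  20  50 576] [185.5 257.1] [482.8 305.5] [108.8  31.1] 6.2 0.036
brass [265 235  20  51 687] [274.9 259.9] [472.8 103.9] [110.  30.] 7.0 0.037
brass [207 240  17  49 551] [215.1 264.1] [466.8 238.7] [108.6  30.5] 2.8 0.036
sleeve 227 dir deg -84.93 pt [702.5 -94.8] at y=-24 x= 696.2 ymin/max -129.64294 -56.1199
body 547 dir deg -87.58 pt [687.9 -12.2] at y=-24 x= 688.4 ymin/max -74.383415 42.86856
sleeve side 332 dir deg -83.67 pt [699.5 -94.1] at y=-24 x= 691.8 ymin/max -130.1591 -50.303017
```

>>> apply_moves(linear=[[-0.3,-0.3,-0.2],[-0.5,-0.6,-0.4],[-0.6,-1,-0.6],[-0.6,-1,-0.6],[-0.6,-1,-0.6]], delta_rot=[[0,0,0.05],[0,0,0.1],[0,0,0.16],[0,0,0.22],[0,0,0.25]], gripper=0.0)

```text
clock: 0.52
position: [0.2465, 0.4658, 0.2931]
tool_rot: [3.14, -0.001, 2.238]
force: [0.4, 0.6, 0.1]
grip_width: 0.0426
finger_force: 0.0
```

>>> apply_moves(linear=[[-0.2,0,0],[-0.4,0,0],[-0.6,0,0],[-0.8,0,0],[-1,0,0]], delta_rot=[[0,0,0.05],[0,0,0.1],[0,0,0.16],[0,0,0.22],[0,0,0.277]])

```text
clock: 0.93
position: [0.3088, 0.3889, 0.2911]
tool_rot: [-3.141, 0.0, 1.662]
force: [0.6, 0.1, 0.5]
grip_width: 0.0425
finger_force: 0.0
```

>>> apply_moves(linear=[[-0.2,0.14,0],[-0.4,0.28,0],[-0.6,0.42,0],[-0.8,0.56,0],[-1,0.7,0]], delta_rot=[[0,0,0],[0,0,0],[0,0,0],[0,0,0],[0,0,0]])

```text
clock: 1.35
position: [0.3882, 0.2961, 0.2912]
tool_rot: [-3.141, 0.0, 1.668]
force: [0.3, -0.0, 0.0]
grip_width: 0.0426
finger_force: 0.0
```

>>> apply_moves(linear=[[-0.2,0.14,0],[-0.4,0.28,0],[-0.6,0.42,0],[-0.8,0.56,0],[-1,0.7,0]], delta_rot=[[0,0,0],[0,0,0],[0,0,0],[0,0,0],[0,0,0]])

```text
clock: 1.77
position: [0.4676, 0.2034, 0.2912]
tool_rot: [-3.141, 0.0, 1.668]
force: [0.3, 0.8, 0.1]
grip_width: 0.0426
finger_force: 0.0
```

>>> apply_moves(linear=[[-0.2,0.14,0],[-0.4,0.28,0],[-0.6,0.42,0],[-0.8,0.56,0],[-1,0.7,0]], delta_rot=[[0,0,0],[0,0,0],[0,0,0],[0,0,0],[0,0,0]])

```text
clock: 2.18
position: [0.547, 0.1107, 0.2911]
tool_rot: [-3.141, 0.0, 1.668]
force: [-1.4, 1.0, 0.3]
grip_width: 0.0429
finger_force: 0.0
```

>>> apply_moves(linear=[[-0.2,0.14,0],[-0.4,0.28,0],[-0.6,0.42,0],[-0.8,0.56,0],[-1,0.7,0]], delta_rot=[[0,0,0],[0,0,0],[0,0,0],[0,0,0],[0,0,0]])

```text
clock: 2.6
position: [0.6264, 0.018, 0.291]
tool_rot: [-3.141, 0.0, 1.668]
force: [0.0, 0.7, 0.1]
grip_width: 0.0429
finger_force: 0.0
```

>>> apply_moves(linear=[[-0.2,0.14,0],[-0.4,0.28,0],[-0.6,0.42,0],[-0.8,0.56,0],[-0.9,0.6,0]], delta_rot=[[0,0,0],[0,0,0],[0,0,0],[0,0,0],[0,0,0]])

```text
clock: 3.02
position: [0.6954, -0.0673, 0.2904]
tool_rot: [-3.141, 0.001, 1.666]
force: [0.3, -1.1, 0.4]
grip_width: 0.0427
finger_force: 0.0
```

Batches work. Wrist view for the valve's exact axis and pipe direction.

Run:
```python
from h import *
p,W=cloud('wrist'); np.savez('w1.npz',p=p,W=W)
print(np.array(optics.camera_info('wrist')['T_tool_cam']).round(3), monitor.observe()['qpos'].round(2))
cv2.imwrite('pics/w1.png',p[:,:,::-1])
for r in range(30,420,60): print([np.round(W[r,c],3).tolist() for c in range(60,560,110)])
```

```text
[[ 0.    -0.956 -0.292  0.074]
 [ 1.     0.    -0.     0.   ]
 [ 0.    -0.292  0.956 -0.142]
 [ 0.     0.     0.     1.   ]] [-0.22  0.63  0.41  1.32 -0.25  1.24  0.3 ]
[[0.412, 0.078, 0.003], [0.548, 0.091, 0.003], [0.683, 0.105, -0.001], [0.81, 0.11, 0.03], [0.927, 0.118, 0.045]]
[[0.44, 0.007, 0.056], [0.546, 0.022, -0.001], [0.69, 0.031, 0.059], [0.828, 0.048, 0.016], [1.474, 0.16, -0.745]]
[[0.392, -0.072, -0.003], [0.546, -0.057, -0.001], [0.696, -0.031, 0.098], [0.839, -0.025, 0.028], [1.545, -0.047, -0.753]]
[[0.385, -0.16, 0.001], [0.546, -0.144, 0.0], [0.702, -0.096, 0.104], [0.859, -0.108, 0.018], [1.58, -0.268, -0.704]]
[[0.374, -0.26, -0.001], [0.547, -0.241, 0.005], [0.716, -0.227, -0.0], [0.888, -0.211, -0.001], [1.591, -0.482, -0.624]]
[[0.36, -0.375, -0.002], [0.66, -0.066, 0.346], [0.727, -0.338, -0.001], [0.733, -0.059, 0.346], [1.59, -0.683, -0.533]]
[[0.643, -0.062, 0.374], [0.544, -0.485, -0.001], [0.695, -0.056, 0.374], [0.938, -0.449, -0.004], [0.747, -0.05, 0.375]]
```

View pics/w1.png

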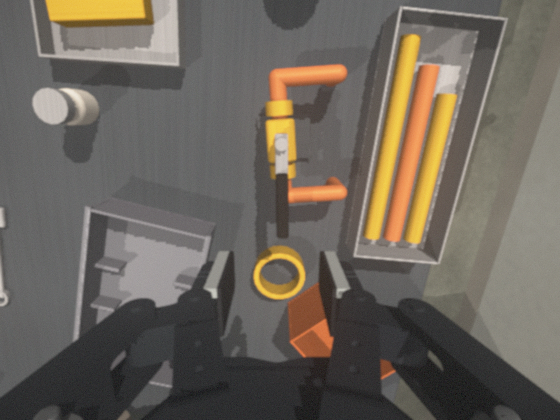

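The wrist view shows the valve body at (280, 140), the hub at (281, 145), the black sleeve from (282, 173) to (282, 237), and the pipe running from (279, 100) to (288, 195).

```bash
cat > valve.py <<'E'
from h import *
import sys
def fit(f):
    D=np.load(f);p,W=D['p'].astype(int),D['W'];X,Y,Z=W[...,0],W[...,1],W[...,2]
    reg=(X>.55)&(X<.80)&(Y>-.16)&(Y<.09)
    def line(m,n):
        q=(np.c_[X[m],Y[m]]*1000).astype(np.float32); g=cv2.fitLine(q,cv2.DIST_HUBER,0,.01,.01).ravel(); r=cv2.minAreaRect(q)
        print(n,len(q),'deg',np.degrees(np.arctan2(g[1],g[0])).round(2)%180,'pt',g[2:].round(1),'rect',np.round(r[0],1),np.round(r[1],1),round(r[2],1))
        return g
    g=line(reg&(Z>.098)&(Z<.112)&(p.max(-1)<110),'sleeve')
    b=line(reg&(Z>.052)&(Z<.075)&(p[...,0]-p[...,2]>60)&(p[...,1]>.68*p[...,0]),'brass body')
    sl=reg&(Z>.04)&(Z<.075)&(p[...,0]-p[...,2]>60)&(Y>-.06)&(Y<.03)&(X<.715)
    line(sl,'body+pipe')
    line(reg&(Z>.085)&(p.min(-1)>130)&(np.ptp(p,-1)<45),'steel hub')
    line(reg&(Z>.05)&(Z<.065)&(p[...,0]-p[...,2]>60)&(p[...,1]<.68*p[...,0])&(Y>.045),'copper leg L')
    line(reg&(Z>.05)&(Z<.065)&(p[...,0]-p[...,2]>60)&(p[...,1]<.68*p[...,0])&(Y<-.06)&(X>.715),'copper leg R')
fit(sys.argv[1])
E
python3 valve.py w1.npz
```

```text
sleeve 776 deg 97.18 pt [703.6 -91.7] rect [704.  -93.3] [13.6 74.6] 6.2
brass body 1851 deg 101.47 pt [701.8 -14.1] rect [725.  -20.7] [ 92.4 155.3] 6.8
body+pipe 1520 deg 107.44 pt [695.2  -6. ] rect [695. -15.] [34. 92.] 6.1
steel hub 1275 deg 5.91 pt [694.2 -56.5] rect [692.3 -38.2] [55.5 46.2] 6.2
copper leg L 744 deg 2.34 pt [725.2  51.8] rect [719.3  50.1] [87.3 19.8] 9.3
copper leg R 670 deg 8.18 pt [748.1 -85.9] rect [749.7 -85.7] [71.4 19.2] 8.2
```

Run:
```python
from h import *
for f in('w1.npz','top.npz'):
    D=np.load(f);p,W=D['p'].astype(int),D['W'];X,Y,Z=W[...,0]*1e3,W[...,1]*1e3,W[...,2]*1e3
    reg=(X>630)&(X<800)&(Y>-130)&(Y<90)
    sat=(p[...,0]-p[...,2]>45)
    br=reg&(Z>40)&(Z<75)&sat&(X<725)&(Y>-75)&(Y<35)
    def edges(m,A,B,lo,hi,step,n):
        t=[];a=[]
        for y in np.arange(lo,hi,step):
            k=m&(abs(B-y)<step/2)
            if k.sum()<4: continue
            t.append(y);a.append((A[k].min(),A[k].max()))
        t=np.array(t);a=np.array(a)
        for i,nm in((0,'lo'),(1,'hi')):
            c=np.polyfit(t,a[:,i],1); print(f,n,nm,'tilt',np.degrees(np.arctan(-c[0])).round(1),end=' ')
        c=np.polyfit(t,a.mean(1),1);print('mid tilt',np.degrees(np.arctan(-c[0])).round(1),'val at mid',np.polyval(c,t.mean()).round(1),t.mean().round(1),'w',np.ptp(a,1).mean().round(1))
    cu=reg&(Z>38)&(Z<65)&sat&(p[...,1]<.78*p[...,0])
    edges(br,X,Y,-40,0,5,'body')
    edges(cu&(Y>30),-Y,X,705,755,5,'legL')
    edges(cu&(Y<-60),-Y,X,725,780,5,'legR')
    edges(reg&(Z>98)&(Z<112)&(p.max(-1)<110),X,Y,-125,-65,5,'sleeve')
    m=reg&(Z>84)&(p.min(-1)>120)&(Y>-60); print('hub y',np.percentile(Y[m],[1,50,99]).round(1),'x',np.percentile(X[m],[1,50,99]).round(1))
    m=reg&(Z>98)&(Z<112)&(p.max(-1)<110);print('sleeve y',np.percentile(Y[m],[1,99]).round(1))
```

```text
w1.npz body lo tilt 8.7 w1.npz body hi tilt 9.4 mid tilt 9.1 val at mid 696.1 -22.5 w 33.6
w1.npz legL lo tilt 9.3 w1.npz legL hi tilt 9.0 mid tilt 9.2 val at mid -51.5 727.5 w 19.7
w1.npz legR lo tilt 9.4 w1.npz legR hi tilt 8.0 mid tilt 8.7 val at mid 85.9 750.0 w 19.2
w1.npz sleeve lo tilt 6.7 w1.npz sleeve hi tilt 8.0 mid tilt 7.3 val at mid 704.4 -97.5 w 13.1
hub y [-59.9 -54.6 -15.2] x [667.  698.2 721.9]
sleeve y [-128.7  -56.5]
top.npz body lo tilt 9.3 top.npz body hi tilt 10.0 mid tilt 9.6 val at mid 692.0 -22.5 w 27.9
top.npz legL lo tilt 10.5 top.npz legL hi tilt 8.4 mid tilt 9.5 val at mid -52.6 727.5 w 18.5
top.npz legR lo tilt 9.2 top.npz legR hi tilt 8.6 mid tilt 8.9 val at mid 85.0 750.0 w 18.5
top.npz sleeve lo tilt 4.9 top.npz sleeve hi tilt 7.1 mid tilt 6.0 val at mid 703.6 -97.5 w 12.5
hub y [-56.4 -34.4 -13.9] x [687.9 695.7 704.7]
sleeve y [-128.7  -58.1]
```

Valve yaw is about +9.1°, its axis at about (0.6945, −0.024), and the lever 43.1° from the half-open position. Descending and gripping.

>>> apply_moves(linear=[[-0.1,0.02,0.15],[-0.2,0.03,0.35],[-0.32,0.055,0.6],[-0.32,0.055,0.8],[-0.32,0.055,1]], delta_rot=[[0,0,-0.014],[0,0,-0.014],[0,0,-0.014],[0,0,-0.014],[0,0,-0.014]])

```text
clock: 3.48
position: [0.7023, -0.0963, 0.1899]
tool_rot: [-3.141, -0.0, 1.697]
force: [1.0, -0.2, -0.3]
grip_width: 0.0428
finger_force: 0.0
```

>>> apply_moves(linear=[[0,0,0.2],[0,0,0.4],[0,0,0.6],[0,0,0.8],[0,0,0.9]], delta_rot=[[0,0,0],[0,0,0],[0,0,0],[0,0,0],[0,0,0]])

```text
clock: 3.9
position: [0.7015, -0.0952, 0.0988]
tool_rot: [-3.139, -0.001, 1.698]
force: [0.4, 0.2, -0.4]
grip_width: 0.0428
finger_force: 0.0
```

>>> apply_moves(linear=[[0,0,0.1],[0,0,0.22],[0,0,0.22],[0,0,0.22],[0,0,0.22]], delta_rot=[[0,0,0],[0,0,0],[0,0,0],[0,0,0],[0,0,0]])

```text
clock: 4.32
position: [0.7034, -0.0962, 0.0801]
tool_rot: [3.141, 0.0, 1.697]
force: [0.5, -0.0, 0.1]
grip_width: 0.0421
finger_force: 0.0
```

>>> apply_moves(linear=[[0,0,0],[0,0,0],[0,0,0],[0,0,0],[0,0,0]], delta_rot=[[0,0,0],[0,0,0],[0,0,0],[0,0,0],[0,0,0]], gripper=-1, force=25)

```text
clock: 4.73
position: [0.7036, -0.0962, 0.0801]
tool_rot: [3.14, 0.0, 1.697]
force: [2.3, 0.3, 7.4]
grip_width: 0.0136
finger_force: 25.9
```

>>> apply_moves(linear=[[0,0,0],[0,0,0],[0,0,0],[0,0,0],[0,0,0]], delta_rot=[[0,0,0],[0,0,0],[0,0,0],[0,0,0],[0,0,0]])

```text
clock: 5.15
position: [0.7036, -0.0962, 0.0801]
tool_rot: [3.14, 0.0, 1.697]
force: [1.8, 0.6, 6.0]
grip_width: 0.0139
finger_force: 26.0
```

>>> apply_moves(linear=[[0.002,-0.055,0],[0.008,-0.109,0],[0.019,-0.163,0],[0.033,-0.216,0],[0.051,-0.268,0]], delta_rot=[[0,0,0.036],[0,0,0.072],[0,0,0.108],[0,0,0.144],[0,0,0.18]])

```text
clock: 5.57
position: [0.6768, -0.094, 0.0801]
tool_rot: [3.139, -0.001, 1.317]
force: [8.4, 3.3, 3.6]
grip_width: 0.0137
finger_force: 24.7
```

>>> apply_moves(linear=[[0.002,-0.055,0],[0.008,-0.109,0],[0.019,-0.163,0],[0.033,-0.216,0],[0.051,-0.268,0]], delta_rot=[[0,0,0.036],[0,0,0.072],[0,0,0.108],[0,0,0.144],[0,0,0.18]])

```text
clock: 5.98
position: [0.6525, -0.082, 0.0801]
tool_rot: [3.139, -0.003, 0.94]
force: [11.2, 4.0, 0.9]
grip_width: 0.0136
finger_force: 24.2
```

>>> apply_moves(linear=[[0,0,0],[0,0,0],[0,0,0],[0,0,0],[0,0,0]], delta_rot=[[0,0,0],[0,0,0],[0,0,0],[0,0,0],[0,0,0]])

```text
clock: 6.4
position: [0.6523, -0.0819, 0.08]
tool_rot: [3.14, -0.002, 0.944]
force: [5.8, 5.1, 5.2]
grip_width: 0.0136
finger_force: 28.0
```

>>> apply_moves(linear=[[0,0,0],[0,0,0],[0,0,0],[0,0,0],[0,0,0]], delta_rot=[[0,0,0],[0,0,0],[0,0,0],[0,0,0],[0,0,0]], gripper=0.0)

```text
clock: 6.82
position: [0.6508, -0.083, 0.0792]
tool_rot: [-3.141, 0.0, 0.943]
force: [0.1, 0.2, -0.1]
grip_width: 0.0428
finger_force: 0.0
```

>>> apply_moves(linear=[[0,0,-0.2],[0,0,-0.4],[0,0,-0.6],[0,0,-0.8],[0,0,-1]], delta_rot=[[0,0,0],[0,0,0],[0,0,0],[0,0,0],[0,0,0]])

```text
clock: 7.23
position: [0.6507, -0.083, 0.1802]
tool_rot: [-3.141, 0.0, 0.943]
force: [-0.3, 0.5, -0.0]
grip_width: 0.0429
finger_force: 0.0
```

>>> apply_moves(linear=[[0,0,-0.2],[0,0,-0.4],[0,0,-0.6],[0,0,-0.8],[0,0,-0.9]], delta_rot=[[0,0,0],[0,0,0],[0,0,0],[0,0,0],[0,0,0]])

```text
clock: 7.65
position: [0.6514, -0.0832, 0.2716]
tool_rot: [3.14, -0.001, 0.943]
force: [0.2, -0.4, 0.4]
grip_width: 0.0425
finger_force: 0.0
```

Run:
```python
from h import *
p,W=cloud('wrist'); np.savez('w2.npz',p=p,W=W); cv2.imwrite('pics/w2.png',p[:,:,::-1])
t,Wt=cloud('top'); np.savez('t2.npz',p=t,W=Wt)
for f in('w2.npz','t2.npz'):
    D=np.load(f);q,V=D['p'].astype(int),D['W'];X,Y,Z=[V[...,i]*1e3 for i in range(3)]
    m=(X>600)&(X<720)&(Y>-140)&(Y<0)&(Z>97)&(Z<112)&(q.max(-1)<110)
    if m.sum()<30: print(f,m.sum());continue
    a=np.c_[X[m],Y[m]].astype(np.float32); g=cv2.fitLine(a,cv2.DIST_HUBER,0,.01,.01).ravel(); r=cv2.minAreaRect(a)
    print(f,m.sum(),np.degrees(np.arctan2(g[1],g[0]))%180,g[2:],r)
    c=a.mean(0)-[694.5,-24];print('from axis',np.degrees(np.arctan2(c[1],c[0]))%360,np.hypot(*c))
```

```text
w2.npz 960 53.75761 [655.3837  -78.37215] ((654.5230712890625, -79.64520263671875), (74.14839935302734, 13.989328384399414), 52.86868667602539)
from axis 234.34269564158905 67.07318101669995
t2.npz 0
```

View pics/w2.png

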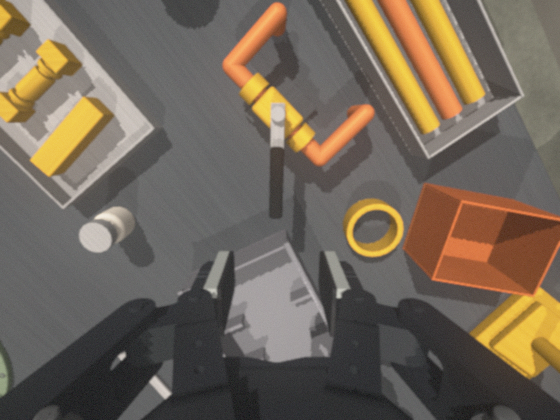

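The lever now lies at about 54° against the 54.1° wanted, so the valve is half open. Moving over the tray with the tool aligned to the stems.

>>> apply_moves(linear=[[0.07,-0.2,0],[0.15,-0.4,0],[0.23,-0.6,0],[0.3,-0.8,0],[0.38,-1,0]], delta_rot=[[0,0,0.055],[0,0,0.11],[0,0,0.17],[0,0,0.23],[0,0,0.29]])

```text
clock: 8.17
position: [0.5912, 0.0072, 0.268]
tool_rot: [-3.141, 0.001, 0.331]
force: [1.0, -0.1, -0.4]
grip_width: 0.0427
finger_force: 0.0
```

>>> apply_moves(linear=[[-0.05,-0.2,0],[-0.1,-0.4,0],[-0.15,-0.6,0],[-0.2,-0.8,0.0],[-0.24,-0.97,0]], delta_rot=[[0,0,0.03],[0,0,0.06],[0,0,0.09],[0,0,0.12],[0,0,0.141]])

```text
clock: 8.58
position: [0.5362, 0.0913, 0.268]
tool_rot: [3.141, 0.002, 0.04]
force: [1.3, 0.3, 0.9]
grip_width: 0.0428
finger_force: 0.0
```

>>> apply_moves(linear=[[-0.1,-0.17,0.1],[-0.2,-0.34,0.2],[-0.3,-0.5,0.3],[-0.45,-0.75,0.4],[-0.51,-0.856,0.4]], delta_rot=[[0,0,0],[0,0,0],[0,0,0],[0,0,0],[0,0,0]])

```text
clock: 9.0
position: [0.48, 0.1757, 0.2265]
tool_rot: [3.14, 0.004, 0.045]
force: [-0.8, 0.9, 0.4]
grip_width: 0.0429
finger_force: 0.0
```

```bash
cat > stems.py <<'E'
from h import *
import sys
p,W=cloud('wrist'); np.savez(sys.argv[1]+'.npz',p=p,W=W); cv2.imwrite('pics/%s.png'%sys.argv[1],p[:,:,::-1])
s=monitor.observe(); print(s['position'].round(4),s['tool_rot'].round(4),s['qpos'].round(2))
q=p.astype(int); X,Y,Z=[W[...,i]*1e3 for i in range(3)]
m=(q[...,0]-q[...,2]>55)&(Z>14)&(Z<48)&(X>390)&(X<570)&(Y>55)&(Y<350)
n,l,st,ce=cv2.connectedComponentsWithStats(m.astype(np.uint8))
for i in range(1,n):
    if st[i,4]<300: continue
    k=(l==i)&(Z>24); r=cv2.minAreaRect(np.c_[X[k],Y[k]].astype(np.float32)); print(ce[i].round(),np.round(r[0],1),np.round(r[1],1),round(r[2],1),np.percentile(Z[k],90).round(1))
E
python3 stems.py w3
```

```text
[0.48   0.1768 0.2271] [3.1408 0.0036 0.0462] [-1.14  0.52  0.95  1.93 -0.51  0.96 -1.47]
[162. 172.] [482.5 303.9] [110.   30.4] 6.0 33.8
[279. 176.] [484.1 172. ] [109.2  29.2] 2.0 33.8
[221. 188.] [466.4 237.5] [110.   30.1] 2.7 33.9
[339. 188.] [472.9 103. ] [109.8  29.7] 7.0 34.1
```

>>> apply_moves(linear=[[0.02,0.02,0.15],[0.04,0.046,0.35],[0.04,0.046,0.6],[0.04,0.046,0.8],[0.04,0.046,1]], delta_rot=[[0,0,0.006],[0,0,0.006],[0,0,0.006],[0,0,0.006],[0,0,0.006]])

```text
clock: 9.47
position: [0.4865, 0.1684, 0.1273]
tool_rot: [3.14, 0.001, 0.03]
force: [-0.0, 0.9, 0.5]
grip_width: 0.0426
finger_force: 0.0
```

>>> apply_moves(linear=[[0,0,0.25],[0,0,0.5],[0,0,0.7],[0,0,0.85],[0,0,0.95]], delta_rot=[[0,0,0],[0,0,0],[0,0,0],[0,0,0],[0,0,0]])

```text
clock: 9.88
position: [0.486, 0.1681, 0.0321]
tool_rot: [3.14, 0.002, 0.03]
force: [-0.7, -0.3, -0.8]
grip_width: 0.0424
finger_force: 0.0
```

>>> apply_moves(linear=[[0,0,0.08],[0,0,0.14],[0,0,0.2],[0,0,0.22],[0,0,0.22]], delta_rot=[[0,0,0],[0,0,0],[0,0,0],[0,0,0],[0,0,0]])

```text
clock: 10.3
position: [0.4871, 0.1691, 0.0122]
tool_rot: [3.142, 0.0, 0.03]
force: [-0.1, -0.4, 1.2]
grip_width: 0.0428
finger_force: 0.0
```

>>> apply_moves(linear=[[-0.03,-0.03,0],[-0.03,-0.03,0.03],[-0.03,-0.03,0.04],[-0.03,-0.03,0.04],[-0.03,-0.03,0.04]], delta_rot=[[0,0,0],[0,0,0],[0,0,0],[0,0,0],[0,0,0]])

```text
clock: 10.72
position: [0.4841, 0.172, 0.0084]
tool_rot: [-3.142, -0.0, 0.03]
force: [0.7, -0.8, 0.5]
grip_width: 0.043
finger_force: 0.0
```

>>> apply_moves(linear=[[0,0,0],[0,0,0],[0,0,0],[0,0,0],[0,0,0]], delta_rot=[[0,0,0],[0,0,0],[0,0,0],[0,0,0],[0,0,0]], gripper=-1, force=60)

```text
clock: 11.13
position: [0.4841, 0.172, 0.0086]
tool_rot: [-3.141, -0.0, 0.03]
force: [-2.1, 0.5, 9.0]
grip_width: 0.0221
finger_force: 58.4
```

>>> apply_moves(linear=[[0,0,0],[0,0,-0.1],[0,0,-0.3],[0,0,-0.5],[0,0,-0.7]], delta_rot=[[0,0,0],[0,0,0],[0,0,0],[0,0,0],[0,0,0]])

```text
clock: 11.55
position: [0.4837, 0.1716, 0.0795]
tool_rot: [3.141, 0.001, 0.03]
force: [0.4, 0.5, -4.2]
grip_width: 0.0216
finger_force: 59.8
```

>>> apply_moves(linear=[[0,0,-0.2],[0,0,-0.4],[0,0,-0.6],[0,0,-0.7],[0,0,-0.7]], delta_rot=[[0,0,0],[0,0,0],[0,0,0],[0,0,0],[0,0,0]])

```text
clock: 11.97
position: [0.4846, 0.1723, 0.1501]
tool_rot: [-3.14, -0.002, 0.03]
force: [0.9, 1.0, -4.4]
grip_width: 0.0221
finger_force: 60.0
```

```bash
cat > tote.py <<'E'
from h import *
from scipy.optimize import least_squares
import sys
for f in sys.argv[1:]:
    D=np.load(f);q,V=D['p'].astype(int),D['W'];X,Y,Z=[V[...,i]*1e3 for i in range(3)]
    m=(X>400)&(X<625)&(Y>-430)&(Y<-125)&(Z>50)&(Z<62)&(np.ptp(q,-1)<40)
    P=np.c_[X[m],Y[m]]
    def res(a):
        c,s=np.cos(a[2]),np.sin(a[2]); d=P-a[:2]; x=abs(d@[c,s])-77; y=abs(d@[-s,c])-130
        return np.where((x>0)&(y>0),np.hypot(x,y),np.maximum(x,y))
    r=least_squares(res,[513,-275,-.16],loss='soft_l1',f_scale=2); print(f,m.sum(),r.x.round(3),np.median(abs(r.fun)).round(2))
E
python3 tote.py top.npz w1.npz w2.npz t2.npz
```

```text
top.npz 1180 [ 5.13235e+02 -2.73950e+02 -1.67000e-01] 1.58
w1.npz 1642 [ 5.13645e+02 -2.74675e+02 -1.70000e-01] 1.58
w2.npz 749 [ 5.15012e+02 -2.74937e+02 -1.73000e-01] 1.38
t2.npz 680 [ 5.13134e+02 -2.73723e+02 -1.65000e-01] 1.58
```

>>> apply_moves(linear=[[0,0.15,0],[0,0.35,0],[0,0.56,0],[0,0.78,0],[0,1,0]], delta_rot=[[0,0,0.02],[0,0,0.04],[0,0,0.06],[0,0,0.08],[0,0,0.095]])

```text
clock: 12.38
position: [0.4863, 0.0707, 0.1473]
tool_rot: [3.141, 0.001, -0.172]
force: [-0.0, 0.2, -4.8]
grip_width: 0.0221
finger_force: 60.0
```

>>> apply_moves(linear=[[0.04,0.2,0],[0.08,0.4,0],[0.12,0.6,0],[0.16,0.8,0],[0.21,1,0]], delta_rot=[[0,0,0],[0,0,0],[0,0,0],[0,0,0],[0,0,0]])

```text
clock: 12.8
position: [0.49, -0.0314, 0.1472]
tool_rot: [3.141, 0.002, -0.17]
force: [-0.0, 0.8, -4.2]
grip_width: 0.0221
finger_force: 60.0
```

>>> apply_moves(linear=[[0.04,0.2,0],[0.08,0.4,0],[0.12,0.6,0],[0.16,0.8,0],[0.21,1,0]], delta_rot=[[0,0,0],[0,0,0],[0,0,0],[0,0,0],[0,0,0]])

```text
clock: 13.22
position: [0.4938, -0.1334, 0.1472]
tool_rot: [3.141, 0.002, -0.17]
force: [0.6, 0.1, -4.9]
grip_width: 0.0219
finger_force: 60.0
```

>>> apply_moves(linear=[[0.04,0.2,0],[0.08,0.4,0],[0.12,0.6,0],[0.16,0.8,0],[0.21,1,0]], delta_rot=[[0,0,0],[0,0,0],[0,0,0],[0,0,0],[0,0,0]])

```text
clock: 13.63
position: [0.4977, -0.2354, 0.147]
tool_rot: [-3.141, 0.002, -0.17]
force: [1.2, -0.5, -3.9]
grip_width: 0.022
finger_force: 60.0
```

>>> apply_moves(linear=[[0.04,0.2,0],[0.08,0.4,0],[0.12,0.6,0],[0.16,0.85,0],[0.2,1,0]], delta_rot=[[0,0,0],[0,0,0],[0,0,0],[0,0,0],[0,0,0]])

```text
clock: 14.05
position: [0.5001, -0.3387, 0.147]
tool_rot: [3.141, 0.002, -0.171]
force: [-0.5, -1.1, -3.7]
grip_width: 0.0217
finger_force: 60.0
```

>>> apply_moves(linear=[[0,0.07,0],[0,0.07,0],[0,0.07,0],[0,0.07,0],[0,0.07,0]], delta_rot=[[0,0,0],[0,0,0],[0,0,0],[0,0,0],[0,0,0]])

```text
clock: 14.47
position: [0.5007, -0.3419, 0.148]
tool_rot: [-3.141, 0.0, -0.168]
force: [1.2, 0.2, -3.5]
grip_width: 0.0217
finger_force: 60.0
```

>>> apply_moves(linear=[[0.01,0.012,0.15],[0.01,0.012,0.35],[0.01,0.012,0.6],[0.01,0.012,0.8],[0.01,0.012,0.95]], delta_rot=[[0,0,0],[0,0,0],[0,0,0],[0,0,0],[0,0,0]])

```text
clock: 14.88
position: [0.5008, -0.3434, 0.0506]
tool_rot: [-3.141, 0.002, -0.168]
force: [0.3, 0.7, -3.6]
grip_width: 0.0219
finger_force: 60.1
```

>>> apply_moves(linear=[[0,0,0.12],[0,0,0.22],[0,0,0.31],[0,0,0.37],[0,0,0.4]], delta_rot=[[0,0,0],[0,0,0],[0,0,0],[0,0,0],[0,0,0]])

```text
clock: 15.3
position: [0.5012, -0.3444, 0.0127]
tool_rot: [-3.142, 0.0, -0.169]
force: [-0.7, -0.2, -3.9]
grip_width: 0.0219
finger_force: 60.1
```

>>> apply_moves(linear=[[0,0,0],[0,0,0],[0,0,0],[0,0,0],[0,0,0]], delta_rot=[[0,0,0],[0,0,0],[0,0,0],[0,0,0],[0,0,0]])

```text
clock: 15.72
position: [0.5015, -0.3446, 0.0137]
tool_rot: [3.141, -0.001, -0.169]
force: [-0.7, -0.5, -4.9]
grip_width: 0.022
finger_force: 60.1
```

>>> apply_moves(linear=[[0,0,0.01],[0,0,0.02],[0,0,0.03],[0,0,0.036],[0,0,0.036]], delta_rot=[[0,0,0],[0,0,0],[0,0,0],[0,0,0],[0,0,0]])

```text
clock: 16.13
position: [0.5012, -0.3444, 0.0097]
tool_rot: [-3.141, 0.0, -0.169]
force: [-0.4, 1.4, -0.6]
grip_width: 0.0216
finger_force: 60.5
```

>>> apply_moves(linear=[[0,0,0],[0,0,0],[0,0,0],[0,0,0],[0,0,0]], delta_rot=[[0,0,0],[0,0,0],[0,0,0],[0,0,0],[0,0,0]], gripper=0.0)

```text
clock: 16.55
position: [0.5013, -0.3446, 0.0098]
tool_rot: [3.141, -0.0, -0.169]
force: [-0.3, 0.5, 0.3]
grip_width: 0.0428
finger_force: 0.0
```

>>> apply_moves(linear=[[0,0,-0.1],[0,0,-0.3],[0,0,-0.5],[0,0,-0.7],[0,0,-0.9]], delta_rot=[[0,0,0],[0,0,0],[0,0,0],[0,0,0],[0,0,0]])

```text
clock: 16.97
position: [0.5011, -0.3445, 0.1014]
tool_rot: [3.141, -0.0, -0.169]
force: [-0.4, 0.2, 0.2]
grip_width: 0.043
finger_force: 0.0
```

>>> apply_moves(linear=[[0,0,-0.2],[0,0,-0.3],[0,0,-0.4],[0,0,-0.5],[0,0,-0.5]], delta_rot=[[0,0,0],[0,0,0],[0,0,0],[0,0,0],[0,0,0]])

```text
clock: 17.38
position: [0.5016, -0.3448, 0.1512]
tool_rot: [3.141, -0.001, -0.169]
force: [0.4, -0.3, 0.0]
grip_width: 0.0428
finger_force: 0.0
```

>>> apply_moves(linear=[[-0.05,-0.2,0],[-0.1,-0.4,0],[-0.16,-0.6,0],[-0.21,-0.8,0],[-0.26,-1,0]], delta_rot=[[0,0,0],[0,0,0],[0,0,0],[0,0,0],[0,0,0]])

```text
clock: 17.8
position: [0.4919, -0.2404, 0.149]
tool_rot: [-3.142, 0.001, -0.169]
force: [0.3, -0.1, -0.5]
grip_width: 0.043
finger_force: 0.0
```

>>> apply_moves(linear=[[-0.05,-0.2,0],[-0.1,-0.4,0],[-0.16,-0.6,0],[-0.21,-0.8,0],[-0.26,-1,0]], delta_rot=[[0,0,0],[0,0,0],[0,0,0],[0,0,0],[0,0,0]])

```text
clock: 18.22
position: [0.4831, -0.1375, 0.1491]
tool_rot: [3.141, 0.001, -0.169]
force: [-0.1, 0.8, -0.3]
grip_width: 0.0426
finger_force: 0.0
```

>>> apply_moves(linear=[[-0.05,-0.2,0],[-0.1,-0.4,0],[-0.16,-0.6,0],[-0.21,-0.8,0],[-0.26,-1,0]], delta_rot=[[0,0,0],[0,0,0],[0,0,0],[0,0,0],[0,0,0]])

```text
clock: 18.63
position: [0.4742, -0.0347, 0.1492]
tool_rot: [3.141, 0.001, -0.169]
force: [0.8, -0.0, 0.8]
grip_width: 0.0427
finger_force: 0.0
```

>>> apply_moves(linear=[[-0.05,-0.2,0],[-0.1,-0.4,0],[-0.16,-0.6,0],[-0.21,-0.8,0],[-0.26,-1,0]], delta_rot=[[0,0,0],[0,0,0],[0,0,0],[0,0,0],[0,0,0]])

```text
clock: 19.05
position: [0.4654, 0.0683, 0.1492]
tool_rot: [3.141, 0.001, -0.169]
force: [1.2, -0.0, 0.0]
grip_width: 0.0427
finger_force: 0.0
```

>>> apply_moves(linear=[[-0.05,-0.2,0],[-0.1,-0.4,0],[-0.16,-0.6,0],[-0.21,-0.8,0],[-0.26,-1,0]], delta_rot=[[0,0,0],[0,0,0],[0,0,0],[0,0,0],[0,0,0]])

```text
clock: 19.47
position: [0.4566, 0.1712, 0.1492]
tool_rot: [3.141, 0.001, -0.169]
force: [0.3, 0.1, -0.1]
grip_width: 0.043
finger_force: 0.0
```

>>> apply_moves(linear=[[0,-0.2,0],[-0.02,-0.4,0],[-0.025,-0.6,0],[-0.025,-0.68,0],[-0.025,-0.68,0]], delta_rot=[[0,0,-0.03],[0,0,-0.06],[0,0,-0.09],[0,0,-0.103],[0,0,-0.103]])

```text
clock: 19.88
position: [0.4661, 0.2393, 0.1493]
tool_rot: [3.142, 0.0, 0.051]
force: [-1.3, 0.0, -0.2]
grip_width: 0.0427
finger_force: 0.0
```

>>> apply_moves(linear=[[0,0,0.1],[0,0,0.25],[0,0,0.4],[0,0,0.5],[0,0,0.5]], delta_rot=[[0,0,0],[0,0,0],[0,0,0],[0,0,0],[0,0,0]])

```text
clock: 20.3
position: [0.4653, 0.2361, 0.0978]
tool_rot: [3.14, 0.002, 0.045]
force: [-0.8, 0.3, 0.2]
grip_width: 0.0427
finger_force: 0.0
```

```bash
python3 stems.py w4
```

```text
[0.4658 0.2364 0.0989] [3.1403e+00 1.4000e-03 4.4800e-02] [-1.11  0.7   0.76  2.   -0.73  0.73 -1.42]
[180. 187.] [482.6 304. ] [109.9  30.2] 6.2 33.7
[459. 208.] [473.2 103.1] [109.8  31.4] 6.9 33.8
[273. 213.] [466.4 237.7] [110.   29.7] 2.7 33.7
```

>>> apply_moves(linear=[[0.005,-0.012,0.15],[0.005,-0.012,0.35],[0.005,-0.012,0.55],[0.005,-0.012,0.7],[0.005,-0.012,0.8]], delta_rot=[[0,0,0],[0,0,0],[0,0,0],[0,0,0],[0,0,0]])

```text
clock: 20.77
position: [0.4665, 0.2384, 0.019]
tool_rot: [3.141, 0.0, 0.046]
force: [0.2, -0.5, 1.0]
grip_width: 0.0426
finger_force: 0.0
```

>>> apply_moves(linear=[[0,0,0.03],[0,0,0.06],[0,0,0.09],[0,0,0.11],[0,0,0.11]], delta_rot=[[0,0,0],[0,0,0],[0,0,0],[0,0,0],[0,0,0]])

```text
clock: 21.18
position: [0.4666, 0.2391, 0.0089]
tool_rot: [-3.141, -0.0, 0.047]
force: [-0.2, -0.5, 0.2]
grip_width: 0.0425
finger_force: 0.0
```

>>> apply_moves(linear=[[0,0,0],[0,0,0],[0,0,0],[0,0,0],[0,0,0]], delta_rot=[[0,0,0],[0,0,0],[0,0,0],[0,0,0],[0,0,0]])

```text
clock: 21.6
position: [0.4666, 0.239, 0.0088]
tool_rot: [-3.142, -0.0, 0.047]
force: [0.7, 0.7, 0.7]
grip_width: 0.043
finger_force: 0.0
```

>>> apply_moves(linear=[[0,0.013,0],[0,0.013,0],[0,0.013,0],[0,0.013,0],[0,0.013,0]], delta_rot=[[0,0,0],[0,0,0],[0,0,0],[0,0,0],[0,0,0]], gripper=-1, force=60)

```text
clock: 22.02
position: [0.4666, 0.2374, 0.009]
tool_rot: [-3.142, -0.0, 0.047]
force: [-2.8, -2.0, 9.4]
grip_width: 0.0222
finger_force: 58.4
```

>>> apply_moves(linear=[[0,0,0],[0,0,-0.1],[0,0,-0.3],[0,0,-0.5],[0,0,-0.7]], delta_rot=[[0,0,0],[0,0,0],[0,0,0],[0,0,0],[0,0,0]])

```text
clock: 22.43
position: [0.4664, 0.2372, 0.0799]
tool_rot: [3.141, 0.001, 0.046]
force: [0.2, 0.9, -3.8]
grip_width: 0.0219
finger_force: 59.6
```

>>> apply_moves(linear=[[0,0,-0.2],[0,0,-0.4],[0,0,-0.6],[0,0,-0.7],[0,0,-0.7]], delta_rot=[[0,0,0],[0,0,0],[0,0,0],[0,0,0],[0,0,0]])

```text
clock: 22.85
position: [0.4672, 0.2381, 0.1505]
tool_rot: [-3.14, -0.002, 0.047]
force: [0.3, 0.1, -3.4]
grip_width: 0.0221
finger_force: 59.7
```

>>> apply_moves(linear=[[0,0.15,0],[0,0.35,0],[0,0.56,0],[0,0.78,0],[0,1,0]], delta_rot=[[0,0,0.02],[0,0,0.04],[0,0,0.06],[0,0,0.08],[0,0,0.103]])

```text
clock: 23.27
position: [0.4706, 0.1351, 0.1479]
tool_rot: [3.14, 0.001, -0.174]
force: [0.6, -0.4, -2.9]
grip_width: 0.022
finger_force: 59.7
```

>>> apply_moves(linear=[[0.055,0.2,0],[0.11,0.4,0],[0.17,0.6,0],[0.22,0.8,0],[0.277,1,0]], delta_rot=[[0,0,0],[0,0,0],[0,0,0],[0,0,0],[0,0,0]])

```text
clock: 23.68
position: [0.4807, 0.0319, 0.1479]
tool_rot: [3.141, 0.001, -0.172]
force: [0.8, -0.2, -3.0]
grip_width: 0.0219
finger_force: 59.7
```

>>> apply_moves(linear=[[0.055,0.2,0],[0.11,0.4,0],[0.17,0.6,0],[0.22,0.8,0],[0.277,1,0]], delta_rot=[[0,0,0],[0,0,0],[0,0,0],[0,0,0],[0,0,0]])

```text
clock: 24.1
position: [0.4909, -0.0712, 0.1479]
tool_rot: [3.141, 0.002, -0.172]
force: [0.1, -0.2, -3.2]
grip_width: 0.0216
finger_force: 59.7
```

>>> apply_moves(linear=[[0.055,0.2,0],[0.11,0.4,0],[0.17,0.6,0],[0.22,0.8,0],[0.277,1,0]], delta_rot=[[0,0,0],[0,0,0],[0,0,0],[0,0,0],[0,0,0]])

```text
clock: 24.52
position: [0.5011, -0.1742, 0.1478]
tool_rot: [3.141, 0.002, -0.172]
force: [-0.5, 0.3, -3.2]
grip_width: 0.0221
finger_force: 59.7
```

>>> apply_moves(linear=[[0.055,0.2,0],[0.11,0.4,0],[0.17,0.65,0],[0.23,0.88,0],[0.277,1,0]], delta_rot=[[0,0,0],[0,0,0],[0,0,0],[0,0,0],[0,0,0]])

```text
clock: 24.93
position: [0.5109, -0.2793, 0.1479]
tool_rot: [3.14, 0.001, -0.174]
force: [-1.0, -0.0, -3.2]
grip_width: 0.0221
finger_force: 59.7
```

>>> apply_moves(linear=[[0,0,0],[0,0,0],[0,0,0],[0,0,0],[0,0,0]], delta_rot=[[0,0,0],[0,0,0],[0,0,0],[0,0,0],[0,0,0]])

```text
clock: 25.35
position: [0.5131, -0.2744, 0.1485]
tool_rot: [-3.141, 0.0, -0.168]
force: [0.3, -0.2, -3.4]
grip_width: 0.0219
finger_force: 59.7
```

>>> apply_moves(linear=[[0,0,0.15],[0,0,0.35],[0,0,0.6],[0,0,0.8],[0,0,0.95]], delta_rot=[[0,0,0],[0,0,0],[0,0,0],[0,0,0],[0,0,0]])

```text
clock: 25.77
position: [0.5129, -0.2742, 0.0521]
tool_rot: [-3.141, 0.001, -0.168]
force: [-0.0, 0.2, -3.3]
grip_width: 0.0222
finger_force: 59.8
```

>>> apply_moves(linear=[[0,0,0.12],[0,0,0.22],[0,0,0.31],[0,0,0.37],[0,0,0.4]], delta_rot=[[0,0,0],[0,0,0],[0,0,0],[0,0,0],[0,0,0]])

```text
clock: 26.18
position: [0.5132, -0.2751, 0.0132]
tool_rot: [-3.142, 0.0, -0.169]
force: [-0.8, -0.1, -2.6]
grip_width: 0.0222
finger_force: 59.8
```

>>> apply_moves(linear=[[0,0,0.01],[0,0,0.02],[0,0,0.03],[0,0,0.035],[0,0,0.035]], delta_rot=[[0,0,0],[0,0,0],[0,0,0],[0,0,0],[0,0,0]])

```text
clock: 26.6
position: [0.5134, -0.2752, 0.0104]
tool_rot: [3.142, -0.0, -0.169]
force: [0.2, -0.3, -2.7]
grip_width: 0.0218
finger_force: 59.8
```

>>> apply_moves(linear=[[0,0,0.006],[0,0,0.006],[0,0,0.006],[0,0,0.006],[0,0,0.006]], delta_rot=[[0,0,0],[0,0,0],[0,0,0],[0,0,0],[0,0,0]])

```text
clock: 27.02
position: [0.5134, -0.2752, 0.01]
tool_rot: [-3.141, -0.001, -0.169]
force: [-1.7, 2.2, 5.8]
grip_width: 0.0214
finger_force: 60.8
```

>>> apply_moves(linear=[[0,0,0],[0,0,0],[0,0,0],[0,0,0],[0,0,0]], delta_rot=[[0,0,0],[0,0,0],[0,0,0],[0,0,0],[0,0,0]], gripper=0.0)

```text
clock: 27.43
position: [0.5133, -0.2752, 0.0096]
tool_rot: [3.142, -0.0, -0.169]
force: [0.9, -0.7, -0.3]
grip_width: 0.0427
finger_force: 0.0
```

>>> apply_moves(linear=[[0,0,-0.1],[0,0,-0.3],[0,0,-0.5],[0,0,-0.7],[0,0,-0.9]], delta_rot=[[0,0,0],[0,0,0],[0,0,0],[0,0,0],[0,0,0]])

```text
clock: 27.85
position: [0.5131, -0.2753, 0.1012]
tool_rot: [3.141, -0.0, -0.169]
force: [0.4, -0.3, -0.0]
grip_width: 0.0426
finger_force: 0.0
```

>>> apply_moves(linear=[[0,0,-0.2],[0,0,-0.3],[0,0,-0.4],[0,0,-0.5],[0,0,-0.5]], delta_rot=[[0,0,0],[0,0,0],[0,0,0],[0,0,0],[0,0,0]])

```text
clock: 28.27
position: [0.5137, -0.2755, 0.151]
tool_rot: [3.141, -0.001, -0.169]
force: [0.5, 0.5, 0.8]
grip_width: 0.0425
finger_force: 0.0
```

>>> apply_moves(linear=[[-0.05,-0.2,0],[-0.1,-0.4,0],[-0.15,-0.6,0],[-0.2,-0.8,0],[-0.255,-1,0]], delta_rot=[[0,0,0],[0,0,0],[0,0,0],[0,0,0],[0,0,0]])

```text
clock: 28.68
position: [0.5045, -0.1713, 0.1489]
tool_rot: [3.141, 0.001, -0.169]
force: [0.2, -0.0, -0.9]
grip_width: 0.0426
finger_force: 0.0
```

>>> apply_moves(linear=[[-0.05,-0.2,0],[-0.1,-0.4,0],[-0.15,-0.6,0],[-0.2,-0.8,0],[-0.255,-1,0]], delta_rot=[[0,0,0],[0,0,0],[0,0,0],[0,0,0],[0,0,0]])

```text
clock: 29.1
position: [0.4962, -0.0685, 0.149]
tool_rot: [3.141, 0.001, -0.169]
force: [0.2, 0.1, 0.2]
grip_width: 0.0428
finger_force: 0.0
```

>>> apply_moves(linear=[[-0.05,-0.2,0],[-0.1,-0.4,0],[-0.15,-0.6,0],[-0.2,-0.8,0],[-0.255,-1,0]], delta_rot=[[0,0,0],[0,0,0],[0,0,0],[0,0,0],[0,0,0]])

```text
clock: 29.52
position: [0.4879, 0.0344, 0.149]
tool_rot: [3.141, 0.001, -0.169]
force: [-0.7, -0.2, 0.8]
grip_width: 0.0426
finger_force: 0.0
```

>>> apply_moves(linear=[[-0.05,-0.2,0],[-0.1,-0.4,0],[-0.15,-0.6,0],[-0.2,-0.8,0],[-0.255,-1,0]], delta_rot=[[0,0,0],[0,0,0],[0,0,0],[0,0,0],[0,0,0]])

```text
clock: 29.93
position: [0.4795, 0.1372, 0.149]
tool_rot: [3.141, 0.001, -0.169]
force: [-0.3, 0.2, -0.5]
grip_width: 0.0426
finger_force: 0.0
```

>>> apply_moves(linear=[[-0.05,-0.2,0],[-0.1,-0.4,0],[-0.15,-0.6,0],[-0.2,-0.8,0],[-0.255,-1,0]], delta_rot=[[0,0,0],[0,0,0],[0,0,0],[0,0,0],[0,0,0]])

```text
clock: 30.35
position: [0.4712, 0.24, 0.1489]
tool_rot: [3.141, 0.001, -0.169]
force: [0.2, 0.4, 1.1]
grip_width: 0.0428
finger_force: 0.0
```

>>> apply_moves(linear=[[0,-0.2,0],[0,-0.4,0],[0,-0.6,0],[0,-0.66,0],[0,-0.66,0]], delta_rot=[[0,0,-0.03],[0,0,-0.06],[0,0,-0.09],[0,0,-0.12],[0,0,-0.132]])

```text
clock: 30.77
position: [0.4824, 0.3057, 0.1487]
tool_rot: [3.141, 0.001, 0.113]
force: [-0.3, -0.1, 0.5]
grip_width: 0.0431
finger_force: 0.0
```

>>> apply_moves(linear=[[0,0,0.1],[0,0,0.25],[0,0,0.4],[0,0,0.5],[0,0,0.5]], delta_rot=[[0,0,0],[0,0,0],[0,0,0],[0,0,0],[0,0,0]])

```text
clock: 31.18
position: [0.4818, 0.3028, 0.0974]
tool_rot: [3.14, 0.003, 0.105]
force: [0.4, -0.3, 0.2]
grip_width: 0.0425
finger_force: 0.0
```

```bash
python3 stems.py w5
```

```text
[0.4824 0.303  0.0986] [3.1402e+00 1.5000e-03 1.0540e-01] [-1.16  0.76  0.75  1.88 -0.72  0.8  -1.48]
[273. 213.] [482.8 304.4] [109.6  29.6] 6.1 33.7
[535. 250.] [473.3 103.4] [110.2  31.4] 7.5 33.7
```

>>> apply_moves(linear=[[0.0,0,0.15],[0.0,0,0.35],[0.0,0,0.55],[0.0,0,0.7],[0.0,0,0.8]], delta_rot=[[0,0,0],[0,0,0],[0,0,0],[0,0,0],[0,0,0]])

```text
clock: 31.65
position: [0.4827, 0.3038, 0.0188]
tool_rot: [3.141, 0.0, 0.107]
force: [-0.2, -0.5, -0.8]
grip_width: 0.0427
finger_force: 0.0
```

>>> apply_moves(linear=[[0,0,0.03],[0,0,0.06],[0,0,0.09],[0,0,0.11],[0,0,0.11]], delta_rot=[[0,0,0],[0,0,0],[0,0,0],[0,0,0],[0,0,0]])

```text
clock: 32.07
position: [0.4828, 0.3043, 0.0088]
tool_rot: [-3.141, -0.0, 0.108]
force: [0.7, -0.0, 0.8]
grip_width: 0.0427
finger_force: 0.0
```

>>> apply_moves(linear=[[0,0,0],[0,0,0],[0,0,0],[0,0,0],[0,0,0]], delta_rot=[[0,0,0],[0,0,0],[0,0,0],[0,0,0],[0,0,0]])

```text
clock: 32.48
position: [0.4827, 0.3042, 0.0087]
tool_rot: [-3.142, -0.0, 0.108]
force: [0.3, -0.5, -0.5]
grip_width: 0.0426
finger_force: 0.0
```

>>> apply_moves(linear=[[0,0,0],[0,0,0],[0,0,0],[0,0,0],[0,0,0]], delta_rot=[[0,0,0],[0,0,0],[0,0,0],[0,0,0],[0,0,0]], gripper=-1, force=60)

```text
clock: 32.9
position: [0.4828, 0.3043, 0.0089]
tool_rot: [-3.141, -0.0, 0.108]
force: [-2.4, -0.8, 6.7]
grip_width: 0.0216
finger_force: 58.5
```

>>> apply_moves(linear=[[0,0,0],[0,0,-0.1],[0,0,-0.3],[0,0,-0.5],[0,0,-0.7]], delta_rot=[[0,0,0],[0,0,0],[0,0,0],[0,0,0],[0,0,0]])

```text
clock: 33.32
position: [0.4825, 0.3039, 0.0798]
tool_rot: [3.141, 0.001, 0.107]
force: [-0.5, 0.1, -4.0]
grip_width: 0.022
finger_force: 59.3
```

>>> apply_moves(linear=[[0,0,-0.2],[0,0,-0.4],[0,0,-0.6],[0,0,-0.7],[0,0,-0.7]], delta_rot=[[0,0,0],[0,0,0],[0,0,0],[0,0,0],[0,0,0]])

```text
clock: 33.73
position: [0.4833, 0.3046, 0.1506]
tool_rot: [-3.14, -0.002, 0.108]
force: [0.8, 0.8, -3.0]
grip_width: 0.0221
finger_force: 59.5
```

>>> apply_moves(linear=[[0,0.15,0],[0,0.35,0],[0,0.56,0],[0,0.78,0],[0,1,0]], delta_rot=[[0,0,0.025],[0,0,0.05],[0,0,0.08],[0,0,0.11],[0,0,0.132]])

```text
clock: 34.15
position: [0.4933, 0.2016, 0.1482]
tool_rot: [3.141, 0.0, -0.177]
force: [0.1, -0.3, -2.6]
grip_width: 0.0221
finger_force: 59.5
```

>>> apply_moves(linear=[[0.05,0.2,0],[0.1,0.4,0],[0.15,0.6,0],[0.2,0.8,0],[0.25,1,0]], delta_rot=[[0,0,0],[0,0,0],[0,0,0],[0,0,0],[0,0,0]])

```text
clock: 34.57
position: [0.5008, 0.0988, 0.1483]
tool_rot: [3.141, 0.0, -0.174]
force: [0.8, 0.6, -3.9]
grip_width: 0.0218
finger_force: 59.5
```

>>> apply_moves(linear=[[0.05,0.2,0],[0.1,0.4,0],[0.15,0.6,0],[0.2,0.8,0],[0.25,1,0]], delta_rot=[[0,0,0],[0,0,0],[0,0,0],[0,0,0],[0,0,0]])

```text
clock: 34.98
position: [0.5082, -0.0038, 0.1483]
tool_rot: [3.141, 0.001, -0.174]
force: [0.3, -0.0, -2.4]
grip_width: 0.0216
finger_force: 59.5
```

>>> apply_moves(linear=[[0.05,0.2,0],[0.1,0.4,0],[0.15,0.6,0],[0.2,0.8,0],[0.25,1,0]], delta_rot=[[0,0,0],[0,0,0],[0,0,0],[0,0,0],[0,0,0]])

```text
clock: 35.4
position: [0.5157, -0.1065, 0.1483]
tool_rot: [3.141, 0.001, -0.174]
force: [0.0, -0.3, -2.0]
grip_width: 0.0218
finger_force: 59.5
```

>>> apply_moves(linear=[[0.05,0.2,0],[0.1,0.4,0],[0.15,0.65,0],[0.2,0.88,0],[0.25,1,0]], delta_rot=[[0,0,0],[0,0,0],[0,0,0],[0,0,0],[0,0,0]])

```text
clock: 35.82
position: [0.5225, -0.2111, 0.1485]
tool_rot: [3.14, 0.001, -0.176]
force: [0.2, 0.1, -4.2]
grip_width: 0.0219
finger_force: 59.5
```

>>> apply_moves(linear=[[0,0,0],[0,0,0],[0,0,0],[0,0,0],[0,0,0]], delta_rot=[[0,0,0],[0,0,0],[0,0,0],[0,0,0],[0,0,0]])

```text
clock: 36.23
position: [0.5246, -0.2058, 0.1485]
tool_rot: [-3.141, 0.0, -0.169]
force: [0.3, 0.8, -2.6]
grip_width: 0.0219
finger_force: 59.6
```

>>> apply_moves(linear=[[0,0,0.15],[0,0,0.35],[0,0,0.6],[0,0,0.8],[0,0,0.95]], delta_rot=[[0,0,0],[0,0,0],[0,0,0],[0,0,0],[0,0,0]])

```text
clock: 36.65
position: [0.5243, -0.2055, 0.052]
tool_rot: [-3.141, 0.001, -0.168]
force: [-0.2, 0.6, -3.5]
grip_width: 0.0218
finger_force: 59.6
```

>>> apply_moves(linear=[[0,0,0.12],[0,0,0.22],[0,0,0.31],[0,0,0.37],[0,0,0.4]], delta_rot=[[0,0,0],[0,0,0],[0,0,0],[0,0,0],[0,0,0]])

```text
clock: 37.07
position: [0.5248, -0.2063, 0.0131]
tool_rot: [-3.142, 0.0, -0.169]
force: [-0.5, 0.6, -3.3]
grip_width: 0.022
finger_force: 59.6
```

>>> apply_moves(linear=[[0,0,0.01],[0,0,0.02],[0,0,0.03],[0,0,0.04],[0,0,0.04]], delta_rot=[[0,0,0],[0,0,0],[0,0,0],[0,0,0],[0,0,0]])

```text
clock: 37.48
position: [0.5251, -0.2064, 0.0099]
tool_rot: [-3.142, -0.001, -0.169]
force: [-0.6, 0.1, -1.0]
grip_width: 0.0219
finger_force: 60.1
```

>>> apply_moves(linear=[[0,0,0],[0,0,0],[0,0,0],[0,0,0],[0,0,0]], delta_rot=[[0,0,0],[0,0,0],[0,0,0],[0,0,0],[0,0,0]])

```text
clock: 37.9
position: [0.5251, -0.2064, 0.0099]
tool_rot: [-3.142, -0.001, -0.169]
force: [-0.7, 0.9, 6.7]
grip_width: 0.0219
finger_force: 60.3
```

Touching down. Releasing and backing off upward.

>>> apply_moves(linear=[[0,0,0],[0,0,0],[0,0,0],[0,0,0],[0,0,0]], delta_rot=[[0,0,0],[0,0,0],[0,0,0],[0,0,0],[0,0,0]], gripper=0.0)

```text
clock: 38.32
position: [0.5247, -0.2063, 0.0095]
tool_rot: [3.142, 0.0, -0.169]
force: [0.2, -1.0, -0.5]
grip_width: 0.0425
finger_force: 0.0
```

>>> apply_moves(linear=[[0,0,-0.1],[0,0,-0.3],[0,0,-0.5],[0,0,-0.7],[0,0,-0.9]], delta_rot=[[0,0,0],[0,0,0],[0,0,0],[0,0,0],[0,0,0]])

```text
clock: 38.73
position: [0.5246, -0.2064, 0.1012]
tool_rot: [3.141, -0.0, -0.169]
force: [0.8, 0.7, -0.2]
grip_width: 0.043
finger_force: 0.0
```

>>> apply_moves(linear=[[0,0,-0.2],[0,0,-0.4],[0,0,-0.6],[0,0,-0.8],[0,0,-1]], delta_rot=[[0,0,0],[0,0,0],[0,0,0],[0,0,0],[0,0,0]])

```text
clock: 39.15
position: [0.5244, -0.2064, 0.2013]
tool_rot: [-3.142, -0.0, -0.169]
force: [-0.4, -0.2, -0.5]
grip_width: 0.0428
finger_force: 0.0
```

>>> apply_moves(linear=[[-0.2,0,-0.2],[-0.4,0,-0.4],[-0.6,0,-0.6],[-0.8,0,-0.8],[-0.8,0,-0.8]], delta_rot=[[0,0,0],[0,0,0],[0,0,0],[0,0,0],[0,0,0]])

```text
clock: 39.57
position: [0.4435, -0.1937, 0.2827]
tool_rot: [-3.139, -0.003, -0.172]
force: [-0.1, -0.1, 0.2]
grip_width: 0.0428
finger_force: 0.0
```

>>> apply_moves(linear=[[0,0,0],[0,0,0],[0,0,0],[0,0,0],[0,0,0]], delta_rot=[[0,0,0],[0,0,0],[0,0,0],[0,0,0],[0,0,0]])

```text
clock: 39.98
position: [0.446, -0.193, 0.2792]
tool_rot: [3.141, 0.001, -0.169]
force: [-0.2, -0.4, 1.1]
grip_width: 0.0428
finger_force: 0.0
```

Run:
```python
from h import *
p,W=cloud('wrist'); np.savez('w6.npz',p=p,W=W); t,V=cloud('side')
cv2.imwrite('pics/fin.png',np.vstack([p,t])[::1,:,::-1][:,:] if 0 else cv2.resize(np.hstack([p,t]),(800,300))[:,:,::-1])
q=p.astype(int); X,Y,Z=[W[...,i]*1e3 for i in range(3)]
m=(q[...,0]-q[...,2]>55)&(Z>14)&(Z<48)&(X>420)&(X<610)&(Y>-410)&(Y<-140)
n,l,st,ce=cv2.connectedComponentsWithStats(m.astype(np.uint8))
a=-.168; Rm=np.array([[np.cos(a),np.sin(a)],[-np.sin(a),np.cos(a)]])
for i in range(1,n):
    if st[i,4]<200: continue
    k=(l==i)&(Z>22); r=cv2.minAreaRect(np.c_[X[k],Y[k]].astype(np.float32)); print(np.round(r[0],1),np.round(r[1],1),round(r[2],1),'in tote',(Rm@(np.array(r[0])-[513.5,-274.3])).round(1),np.percentile(Z[k],90).round(1))
m=(X>600)&(X<720)&(Y>-140)&(Y<0)&(Z>97)&(Z<112)&(q.max(-1)<110)
if m.sum()>50: print('lever',cv2.minAreaRect(np.c_[X[m],Y[m]].astype(np.float32)),(np.c_[X[m],Y[m]].mean(0)))
```

```text
[ 524.8 -207. ] [ 29.9 109.6] 80.2 in tote [-0.1 68.3] 34.8
[ 513.  -275.6] [ 29.9 109.3] 80.4 in tote [-0.3 -1.4] 34.7
[ 500.9 -344.6] [ 30.7 108.5] 80.3 in tote [ -0.7 -71.4] 34.6
lever ((631.7709350585938, -100.69609069824219), (22.6700496673584, 8.80986499786377), 82.65396881103516) [ 631.81101563 -103.63760091]
```

View pics/fin.png

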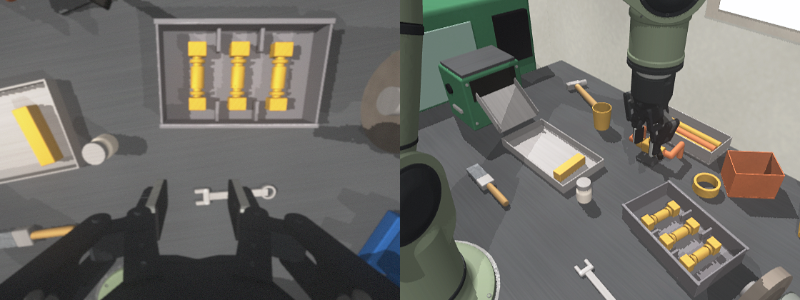

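All three stems lie flat in their lanes, at (238, 75), (198, 75) and (282, 75) in the left picture. The bar is still in the tray at (37, 135), and the jar, cup and ring stand where they were.

```bash
python3 -c "
from workcell import workorder; print(workorder.job_done())"
```

```text
the job is handed in; nothing more can be done
None
```

I set the valve to half open (lever within about 1° of 45°), laid one stem flat in each tote lane, left the bar in the tray with the jar, cup and ring untouched, and handed the job in at about 40 s.

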